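Set the stroke index and give the dosing pump a dry test stroke

ROBOT

A 6-joint arm with a two-finger parallel gripper is mounted at the origin on the work surface. World frame = base frame: x ahead of the robot, y to its left, z up, the work surface at z = 0. Lengths are in m, angles in rad, forces in N, time in s.
With the tool pointing down it reaches from about 0.35 to 1 m from the base axis. Payload 7.1 kg.
Tool frame: the origin (TCP) lies between the finger pads; the fingertips stand 22 mm ahead of it and the grasp point (between the pads) lies 3 mm ahead of it; x points along the fingers, y is the direction in which the jaws open and shut, and the axes are right-handed (so a half turn about x gives the same grasp; the last joint's range is limited). The gripper opens to 85 mm and grips with 20 to 120 N. Pads are 22 mm wide; open, the fingers measure 114 mm over their backs; the gripper's body (76 mm by 85 mm) begins 54 mm behind the grasp point. The pads swing forward as they close: fully open they stand 13 mm farther back than shut.
Start: joints at [-1.124, 0.423, 1.63, -0, 1.089, -0.019], TCP at [0.281, -0.558, 0.253] pointing down, gripper open.
Joint ranges: [-3, 3], [-0.9, 2.11], [0.09, 2.58], [-1.31, 4.45], [0.11, 2.69], [-2.54, 2.54]. Speed limits (rad/s): [2.39, 2.39, 3.01, 3.14, 3.14, 3.14].

INTERFACE

Orientations are given as a rotation vector (axis times angle).
In Python, from rig import manip gives the robot as it stands. The module is installed in compiled form; this text tells all that it offers. Calls block until the motion is done:
- manip.move_to(position, orientation): joint-space move of the TCP to a pose.
- manip.servo_line(position, orientation=None, rate=0.15): straight line of the TCP; orientation=None keeps the orientation; rate is the mean speed in m/s.
- manip.set_joints(angles): joint-space move.
- manip.command_gripper(opening, f_grip=None): finger opening in m; f_grip is the grip in N (None keeps the last); returns when the fingers have stopped.
- manip.hold(seconds).
- manip.solve_ik(position, orientation): joint angles nearest the present ones, or None.
- manip.camera(name): name is "scene" or "top" or "wrist"; returns a dict with "image" (480x640x3 uint8, red, green, blue), "fx", "fy", "cx", "cy" (pixels), "k1" (the pictures are not rectified: a ray, as slopes to the right and down, at radius r is drawn at 1 + k1 r^2 times it, then the intrinsics apply), "cam_to_world" (4x4, takes a point from camera to world coordinates); the wrist camera has in their place "mount" (4x4, takes a point from camera to tool coordinates, whose origin is the TCP and whose axes are the tool frame's). Camera axes: x right, y down, z forward; pixel columns grow to the right and rows downward; lengths in m; the calibration is good to about 2 mm. A picture is of the moment at which its call begins: read the wrist's pose just before it. There is no depth.
A pose or a line that the arm cannot do raises manip.IKError and nothing moves.
- manip.sign_off(): hands the job in, once; it reports no verdict.
Readings, each from a call of its own:
- manip.get_time(): time.
- manip.get_joint_positions(): joint angles.
- manip.get_joint_vel(): joint speeds.
- manip.get_tau(): joint torques, N m.
- manip.get_position(): TCP position.
- manip.get_ee_rot(): TCP orientation.
- manip.get_contact_force(): force on the tool from outside, world axes, zero at the start.
- manip.get_torque(): the same for the moment, N m.
- manip.get_width(): finger opening in m.
Only numpy, scipy, OpenCV 4.12 (cv2) and the standard library are available. Lean on these libraries where they do the work, as an engineer would, in place of code of your own. Each camera call takes 0.05 s, during which the arm holds its last target. There are 200 camera calls.

TASK

Give the empty paint-dosing pump a dry test stroke. First slide the stroke index along its track until it is level with the small recipe clip on the scale, then pull the sprung plunger out by its handle until it is level with the index and hold it there for about a second. Ease the plunger all the way back home without letting it snap, let go, and leave the index at the clip; do not shift the clip, tub, trowel or brush.

Things in the scene. Friction and masses are not known exactly. Their poses are not given: they have to be found in the camera images.
- pump: Dosing pump fixed to the table; grey base plate 10 mm thick, x -110..110, y -210..150 mm in its frame; origin on the table, z up. Index, clip and plunger all slide along pump y from one zero line at y = -40 mm; +y is pulling out. Index track at x = -75 mm (robot's side), scale bar (line every 10 mm) at x = -12, plunger at x = +55. Level means equal pump y, middle to middle.
- index_mark (a point): Centre of the top of the stroke index's upright black fin, 85 mm above the table. Fin 50 mm along pump x, 16 mm thick along pump y, 50 mm tall, on a low black carriage (40 mm along y, top 35 mm above the table); pinch the fin across its thickness. A thin steel pointer under it points to the scale, in line with the fin's middle. Axes as the pump's.
- index (a joint): Position of the stroke index along its track, m: 0 at the zero line, grows along pump +y, up to 0.16. It has about 2 N of friction and stays where it is left.
- clip_mark (a point): Centre of the top of the recipe clip: a dark steel bridge 38 mm along pump x, 20 mm along pump y, top 46 mm above the table, straddling the scale bar between index track and plunger. Stiff, but can be knocked along. Axes as the pump's.
- plunger_mark (a point): Centre of the top of the plunger's upright black handle paddle, 115 mm above the table. Paddle 60 mm along pump x, 16 mm thick along pump y, 92 mm tall, on a 14 mm steel rod (z = 42 mm) coming out of the barrel; pinch it across its thickness near the top. A thin steel pointer on it points to the scale, in line with its middle. Axes as the pump's.
- barrel_end (a point): Centre of the open end of the fixed steel plunger barrel, 42 mm above the table. The barrel is 44 mm in diameter (50 mm at the end collar, top 67 mm high) and runs 140 mm from here along pump -y; a white canister 72 mm in diameter, up to 134 mm high, stands on it 95 mm from here. Axes as the pump's.
- plunger (a joint): How far the plunger is pulled out, m: 0 at home (against its stop, handle middle on the zero line), grows along pump +y, up to 0.12. A spring pulls it home with 2.4 N at home, rising by 0.8 N per 10 mm; let go when pulled out, it snaps back at over 0.5 m/s.
- tub: Bystander: closed black tub, 96 mm diameter, 85 mm tall, loose; origin at the centre of its underside.
- trowel: Bystander: flat steel trowel, blade 90 by 180 by 3 mm lying on the table (long side along its y) with a wooden handle along y up to 62 mm high, loose; origin under the blade's centre.
- brush: Bystander: flat paint brush about 200 mm long lying on the table along its x, 74 mm wide, 17 mm high, loose; origin on the table near its ferrule, handle to its -x.

How it is judged:
On the way, in this order (a step that is already met when the one before it is completed fails the run):
1. the index is level with the clip (within 6 mm), the plunger still at home (y of index_mark in the frame of clip_mark between -0.006 and 0.006 m and value of joint plunger below 0.01 m), for 0.2 s.
2. the plunger is pulled out level with the index (within 7 mm) and held there 0.6 s, the index still at the clip (y of plunger_mark in the frame of index_mark between -0.007 and 0.007 m and y of index_mark in the frame of clip_mark between -0.006 and 0.006 m), for 0.6 s.
3. the plunger is back home (within 4 mm) (value of joint plunger below 0.004 m), for 0.2 s.
At the end, for the whole second after the job is handed in: The index is within 6 mm of level with the clip and at rest, the plunger is home within 4 mm and at rest, the clip has not shifted by 4 mm or more, and tub, trowel and brush are within 30 mm of where they were (y of index_mark in the frame of clip_mark between -0.006 and 0.006 m and value of joint plunger below 0.004 m and distance of clip_mark from where it was at the start of the episode below 0.004 m and velocity of joint index between -0.01 and 0.01 m/s and velocity of joint plunger between -0.01 and 0.01 m/s and distance of each of tub, trowel, brush from where it was at the start of the episode below 0.03 m); the robot touches nothing.
It fails at once if the plunger snaps back (returns faster than 0.45 m/s) (velocity of joint plunger below -0.45 m/s).
It fails at once if the recipe clip is shifted by more than 4 mm (distance of clip_mark from where it was at the start of the episode above 0.004 m).
It fails at once if the tub is moved more than 30 mm (distance of tub from where it was at the start of the episode above 0.03 m).
It fails at once if the trowel is moved more than 30 mm (distance of trowel from where it was at the start of the episode above 0.03 m).
It fails at once if the brush is moved more than 30 mm (distance of brush from where it was at the start of the episode above 0.03 m).
It also fails if it takes over 56 s, if anything falls off the work surface, if the arm or the gripper's body presses on something with over 40 N, if the wrist force passes 120 N, or if a joint passes its speed limit or range.

## Working session

There is one attempt and no reset: what is moved stays moved. The work goes in short steps, each a Python script; the robot and the scene stay as the last script left them, time stands still between calls to the robot, and variables do not carry over. Pictures are saved under pics/ and viewed, about 8 in all and at most 12, crops included, and the job is handed in when it is done.

```bash
mkdir -p pics; cat > h.py <<'E'
import numpy as np, cv2
from scipy.spatial.transform import Rotation as R
from rig import manip
def snap(name,fn):
    p=np.array(manip.get_position()); r=np.array(manip.get_ee_rot())
    c=manip.camera(name)
    if 'mount' in c:
        T=np.eye(4);T[:3,:3]=R.from_rotvec(r).as_matrix();T[:3,3]=p
        c['cam_to_world']=T@np.array(c['mount'])
    np.savez('pics/'+fn+'.npz',**{k:np.array(v) for k,v in c.items()})
    cv2.imwrite('pics/'+fn+'.png',c['image'][:,:,::-1]); return c
def load(fn): return {k:v for k,v in np.load('pics/'+fn+'.npz').items()}
def K(c): return np.array([[c['fx'],0,c['cx']],[0,c['fy'],c['cy']],[0,0,1]],float),np.array([c['k1'],0,0,0],float)
def ray(c,uv):
    k,d=K(c); s=cv2.undistortPoints(np.array(uv,float).reshape(-1,1,2),k,d).reshape(-1,2)
    T=np.array(c['cam_to_world']); return T[:3,3],np.c_[s,np.ones(len(s))]@T[:3,:3].T
def onz(c,uv,z):
    o,d=ray(c,uv); return o+d*((np.array(z)-o[2])/d[:,2])[:,None]
def proj(c,P):
    T=np.linalg.inv(np.array(c['cam_to_world'])); k,d=K(c)
    return cv2.projectPoints(np.array(P,float).reshape(-1,1,3),cv2.Rodrigues(T[:3,:3])[0],T[:3,3],k,d)[0].reshape(-1,2)
E
python3 - <<'E'
from h import *
for n in ('top','scene'):
    c=snap(n,n+'0'); print(n,c['fx'],c['cx'],c['cy'],c['k1'],np.round(c['cam_to_world'],3))
print(manip.get_ee_rot(),manip.get_time())
E
```

```text
top 503.8895458214711 322.33007917228036 242.14186549969327 -0.0884861093586209 [[ 0.02  -0.998  0.06   0.565]
 [-1.    -0.021 -0.007  0.01 ]
 [ 0.008 -0.059 -0.998  1.129]
 [ 0.     0.     0.     1.   ]]
scene 610.0598608401217 321.6498093905811 226.68432905379294 -0.10506633583007563 [[-0.39   0.706 -0.591  1.376]
 [ 0.921  0.292 -0.259  0.314]
 [-0.011 -0.646 -0.764  1.025]
 [ 0.     0.     0.     1.   ]]
[ 1.96241839  0.46694563 -1.96303765] 0.1
```

View pics/top0.png

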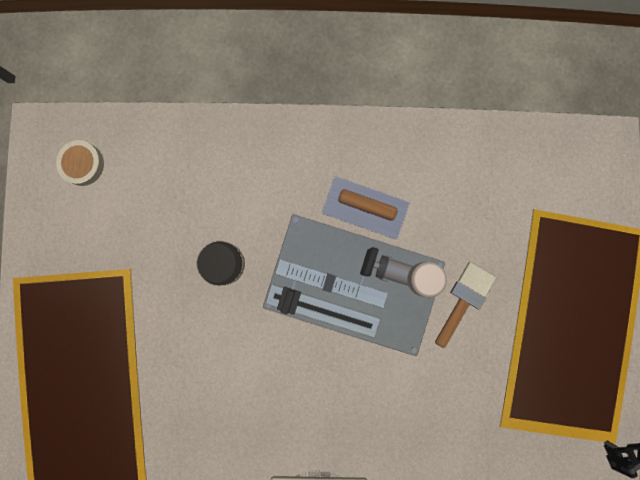

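View pics/scene0.png

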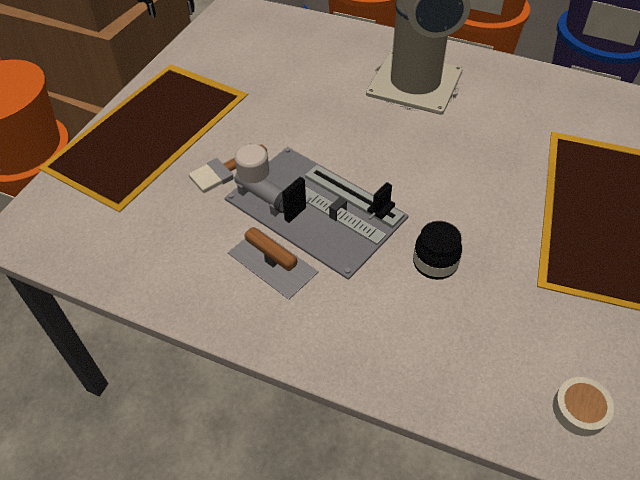

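```bash
cat >> h.py <<'E'
def fitpump(W):
    # W: world corners for pump (110,150),(110,-210),(-110,-210),(-110,150)
    L=np.array([[.11,.15],[.11,-.21],[-.11,-.21],[-.11,.15]]);W=W[:,:2]
    a,b=L-L.mean(0),W-W.mean(0)
    th=np.arctan2((a[:,0]*b[:,1]-a[:,1]*b[:,0]).sum(),(a*b).sum())
    Rm=np.array([[np.cos(th),-np.sin(th)],[np.sin(th),np.cos(th)]])
    t=W.mean(0)-Rm@L.mean(0); return th,t,W-(L@Rm.T+t)
E
python3 - <<'E'
from h import *
c=load('top0'); g=cv2.cvtColor(c['image'],cv2.COLOR_RGB2GRAY)
uv=np.array([[294,215],[445,262],[416,355],[264,308]],np.float32).reshape(-1,1,2)
uv=cv2.cornerSubPix(g,uv,(4,4),(-1,-1),(3,30,.01)).reshape(-1,2)
W=onz(c,uv,.01);print(uv,W.round(4))
th,t,res=fitpump(W);print(th,t,res.round(4))
Rm=R.from_euler('z',th).as_matrix()
def pump(uv,z): return ((onz(c,uv,z)-[*t,0])@Rm)[:,:2].round(4)
# rough: index fin top, clip, plunger
print(pump([[290,293]],.085),pump([[331,282]],.046),pump([[370,254]],.115))
E
python3 - <<'E'
import cv2
i=cv2.imread('pics/top0.png')[200:365,250:480]
cv2.imwrite('pics/top0c.png',cv2.resize(i,None,fx=3.4,fy=3.4,interpolation=2))
E
```

```text
[[291.98843 213.3483 ]
 [444.93558 262.25552]
 [416.14584 355.81973]
 [262.13376 307.49066]] [[ 0.6945  0.0713  0.01  ]
 [ 0.5921 -0.273   0.01  ]
 [ 0.3834 -0.2108  0.01  ]
 [ 0.4839  0.1324  0.01  ]]
-0.28675410808773383 [ 0.54696694 -0.04124125] [[-0.0004 -0.0003]
 [-0.001   0.0008]
 [ 0.0014  0.0008]
 [ 0.     -0.0013]]
[[-0.0562  0.0967]] [[-0.0094  0.0216]] [[ 0.0688 -0.0344]]
```

View pics/top0c.png

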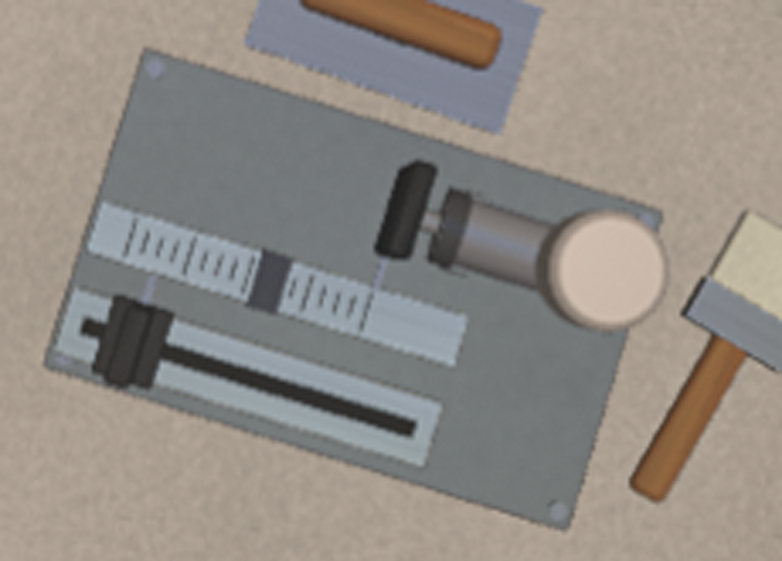

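```bash
cat >> h.py <<'E'
TH,T0=-0.28675,np.array([.54697,-.04124])
def setp(th,t):
    global TH,T0; TH,T0=th,np.array(t)
def Rp(): return R.from_euler('z',TH).as_matrix()
def w(x,y,z): return Rp()@np.array([x,y,z])+[*T0,0]
def p(W): return (np.atleast_2d(W)-[*T0,0])@Rp()
def rot(s=1): # tool x down, tool y = s*pump y
    y=s*Rp()[:,1]; x=np.array([0,0,-1.]); return R.from_matrix(np.c_[x,y,np.cross(x,y)]).as_rotvec()
E
python3 - <<'E'
from h import *
c=manip.camera('wrist'); print(np.round(c['mount'],3),c['fx'],c['k1'])
for s in (1,-1):
    for q in (w(-.075,.05,.3),w(-.075,.097,.07),w(-.075,.02,.07),w(.055,-.04,.1),w(.055,.02,.1)):
        j=manip.solve_ik(q,rot(s)); print(s,None if j is None else np.round(j,2))
E
```

```text
[[-0.001 -0.277  0.961 -0.121]
 [ 1.    -0.001  0.001  0.   ]
 [ 0.     0.961  0.277 -0.071]
 [ 0.     0.     0.     1.   ]] 381.2913719745504 -0.04178791371401221
1 [ 0.03  0.17  1.88 -0.    1.1  -1.25]
1 [ 0.12  0.55  1.98 -0.    0.61 -1.16]
1 [-0.03  0.53  2.04 -0.    0.57 -1.31]
1 [-0.18  0.59  1.78 -0.    0.77 -1.46]
1 [-0.08  0.6   1.76 -0.    0.79 -1.37]
-1 [ 0.03  0.17  1.88 -0.    1.1   1.89]
-1 [ 0.12  0.55  1.98 -0.    0.61  1.98]
-1 [-0.03  0.53  2.04 -0.    0.57  1.83]
-1 [-0.18  0.59  1.78 -0.    0.77  1.68]
-1 [-0.08  0.6   1.76 -0.    0.79  1.78]
```

```bash
python3 - <<'E'
from h import *
manip.move_to(w(-.03,.03,.27),rot()); manip.command_gripper(.05,30)
c=snap('wrist','w1'); print(manip.get_time())
pts=[w(*q) for q in [(.11,.15,.01),(.11,-.21,.01),(-.11,-.21,.01),(-.11,.15,.01),(-.075,.0967,.085),(-.012,.0216,.046),(.055,-.04,.115)]]
print(proj(c,pts).round(1))
E
```

```text
2.8167
[[426.8 326.6]
 [107.2 325.8]
 [ 73.  122.4]
 [444.5 120.6]
 [403.8 163.8]
 [310.5 228.8]
 [233.2 329.9]]
```

View pics/w1.png

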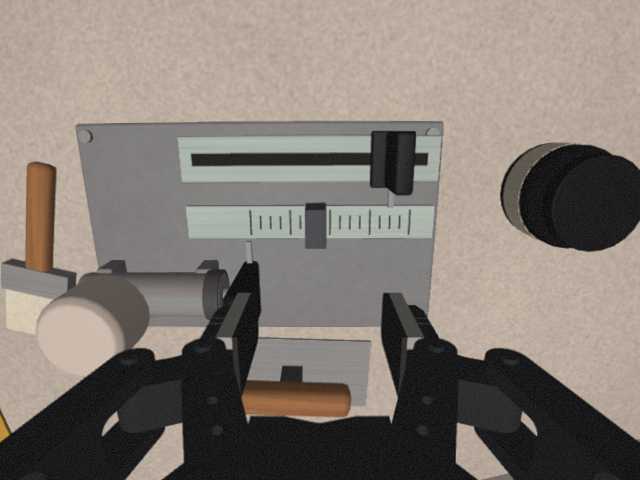

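```bash
cat >m.py <<'E'
from h import *
import sys
def measure(fn,yc,yi,show=False):
    c=load(fn); g=cv2.cvtColor(c['image'],cv2.COLOR_RGB2GRAY).astype(float)
    def edges(x,z,yc,half,win=.012):
        # sample along pump y at given x,z plane; returns strongest edges near yc±half
        ys=np.arange(yc-half-win,yc+half+win,.0005)
        prof=0
        for dx in np.linspace(-.008,.008,9):
            uv=proj(c,[w(x+dx,y,z) for y in ys]).astype(np.float32)
            prof=prof+cv2.remap(g.astype(np.float32),uv[None,:,0],uv[None,:,1],1)[0]/9
        d=np.gradient(cv2.GaussianBlur(prof[:,None],(1,5),1)[:,0])
        m=len(d)//2; a,b=ys[:m][d[:m].argmin()],ys[m:][d[m:].argmax()]
        if show: print(x,z,prof[::4].round().astype(int))
        return a,b,(a+b)/2
    return edges(-.012,.046,yc,.010),edges(-.075,.085,yi,.008),c
E
python3 - <<'E'
from m import *
a,b,c=measure('w1',.022,.097,True);print(np.round(a,4),np.round(b,4))
g=c['image'][105:260,230:450]; cv2.imwrite('pics/w1c.png',cv2.resize(g[:,:,::-1],None,fx=3.6,fy=3.6,interpolation=2))
print(proj(c,[w(-.012,y,.0) for y in (-.04,.01,.06,.11)]).round(1),proj(c,[w(-.012,y,.02) for y in (-.04,.01,.06,.11)]).round(1))
E
```

```text
-0.012 0.046 [174 131 159 175 175 172 133 176 131  78  78  78  78  78  77  78  77  75
 120 164 127 178]
-0.075 0.085 [ 50  50  43  18  18  16  17  33  52  48  46  42  40  34  73 100  98  99
  99 128 172]
[0.016 0.036 0.026] [0.0815 0.115  0.0983]
[[252.8 218. ]
 [300.4 218. ]
 [348.1 218. ]
 [395.6 218. ]] [[249.4 222.4]
 [299.4 222.4]
 [349.5 222.4]
 [399.5 222.4]]
```

View pics/w1c.png

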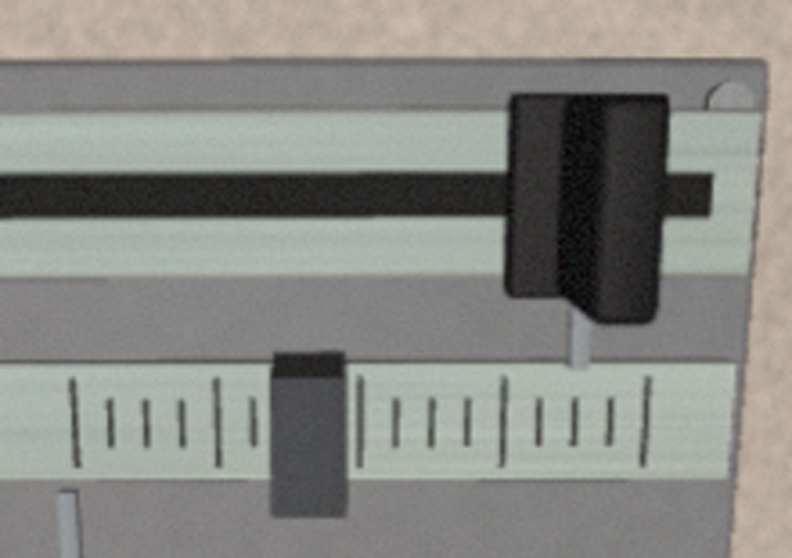

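```bash
python3 - <<'E'
from h import *
manip.move_to(w(-.075,.098,.17),rot()); manip.servo_line(w(-.075,.098,.066),rate=.12)
print(manip.get_contact_force()); manip.command_gripper(.0,30)
print(manip.get_width(),manip.get_contact_force(),p(manip.get_position()))
manip.servo_line(w(-.075,.026,.066),rate=.06); manip.hold(.3)
print(manip.get_width(),np.round(manip.get_contact_force(),2),p(manip.get_position()),manip.get_time())
snap('wrist','w2'); snap('top','top2')
a=cv2.imread('pics/w2.png');b=cv2.imread('pics/top2.png')[215:355,255:455]
cv2.imwrite('pics/v2.png',np.hstack([cv2.resize(a[100:400,120:520],(400,300)),cv2.resize(b,(400,280),interpolation=2)[:, :] if 0 else cv2.copyMakeBorder(cv2.resize(b,(400,280),interpolation=2),0,20,0,0,0)]))
E
```

```text
[-0.75222261 -0.16257538  0.32155217]
0.015786141255349936 [-0.97070357 -0.48053944  7.43409887] [[-0.07463244  0.09816266  0.06663557]]
0.015518808512442788 [-0.4  -0.64  6.86] [[-0.07448941  0.02606679  0.06662421]] 6.4583
```

View pics/v2.png

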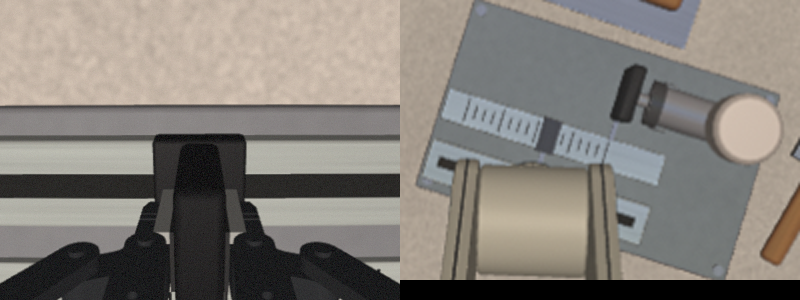

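```bash
python3 - <<'E'
from h import *
manip.command_gripper(.05); manip.servo_line(w(-.075,.026,.19),rate=.2)
manip.move_to(w(-.04,.026,.22),rot())
c=snap('wrist','w3'); print(manip.get_time(),p(manip.get_position()))
cv2.imwrite('pics/w3c.png',cv2.resize(c['image'][100:320,190:470][:,:,::-1],None,fx=2.7,fy=2.7,interpolation=2))
from m import measure
a,b,c=measure('w3',.026,.026,True);print(np.round(a,4),np.round(b,4))
print(proj(c,[w(-.012,.026,.046),w(-.075,.026,.085),w(.055,-.04,.115)]).round(1), c['cam_to_world'][:3,3],p(c['cam_to_world'][:3,3]))
E
```

```text
8.1 [[-0.04058994  0.02575856  0.21860204]]
-0.012 0.046 [160 162 162 159 135 162 116  75  76  76  75  76  75  76  75  73 120 144
 146 163 163 162]
-0.075 0.085 [119 120  47  53  53  52  41  38  49  50  50  49  48  32  40  50  49  50
  48 120]
[0.016 0.036 0.026] [0.0095 0.0425 0.026 ]
[[319.3 255.1]
 [319.2 183.7]
 [224.1 378.1]] [0.44986348 0.01466504 0.34017929] [[-0.10895346  0.02615708  0.34017929]]
```

View pics/w3c.png

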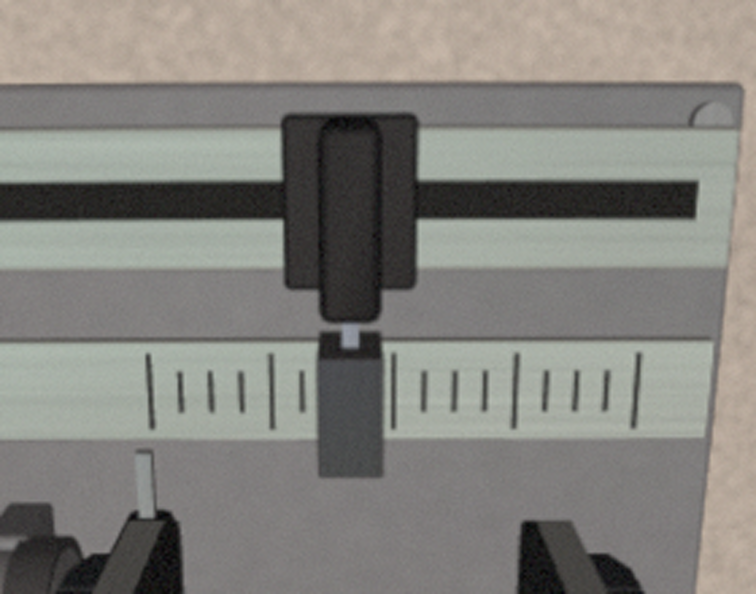

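```bash
python3 - <<'E'
from h import *
manip.move_to(w(.055,-.04,.2),rot()); manip.servo_line(w(.055,-.04,.098),rate=.1)
print(np.round(manip.get_contact_force(),2)); manip.command_gripper(0,70)
print(manip.get_width(),np.round(manip.get_contact_force(),2),p(manip.get_position()))
manip.servo_line(w(.055,.026,.098),rate=.05); manip.hold(1.0)
print(manip.get_width(),np.round(manip.get_contact_force(),2),p(manip.get_position()),manip.get_time())
c=snap('wrist','w4'); snap('scene','s4')
a=c['image'][:,:,::-1][0:480,120:520]; b=cv2.imread('pics/s4.png')[120:300,210:450]
cv2.imwrite('pics/v4.png',np.hstack([a,cv2.copyMakeBorder(cv2.resize(b,(400,300),interpolation=2),0,180,0,0,0)]))
E
```

```text
[-0.2   0.59 -0.67]
0.015501002211213297 [-0.31  2.35  5.9 ] [[ 0.05531371 -0.0396041   0.09867274]]
0.015626923512225537 [-4.34 -6.01  7.87] [[0.05520576 0.02453305 0.0987167 ]] 12.675
```

View pics/v4.png

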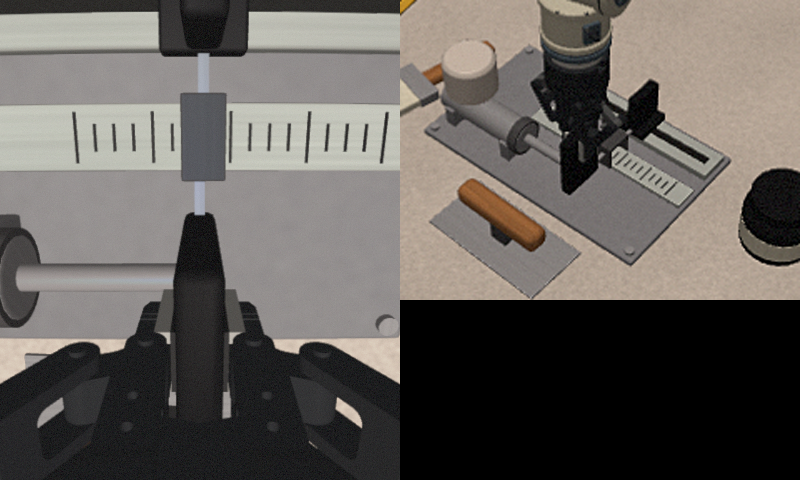

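```bash
python3 - <<'E'
from h import *
manip.servo_line(w(.055,.0278,.098),rate=.03); manip.hold(1.0); print(p(manip.get_position()))
manip.servo_line(w(.055,-.0405,.098),rate=.04); manip.hold(.5)
print(p(manip.get_position()),np.round(manip.get_contact_force(),2),manip.get_width())
manip.command_gripper(.05); manip.hold(.2); manip.servo_line(w(.055,-.04,.2),rate=.15)
manip.move_to(w(-.05,.0,.25),rot()); manip.hold(.3)
c=snap('wrist','w5'); print(manip.get_time(),np.round(manip.get_contact_force(),2))
from m import measure
a,b,c=measure('w5',.026,.026);print(np.round(a,4),np.round(b,4))
cv2.imwrite('pics/w5c.png',c['image'][:,:,::-1])
E
```

```text
[[0.05514942 0.0263363  0.09868886]]
[[ 0.05530962 -0.03964549  0.09868303]] [-0.58  5.09  6.45] 0.015368862145292969
18.75 [-0.63 -0.69 -0.09]
[0.0155 0.0375 0.0265] [0.0155 0.039  0.0273]
```

View pics/w5c.png

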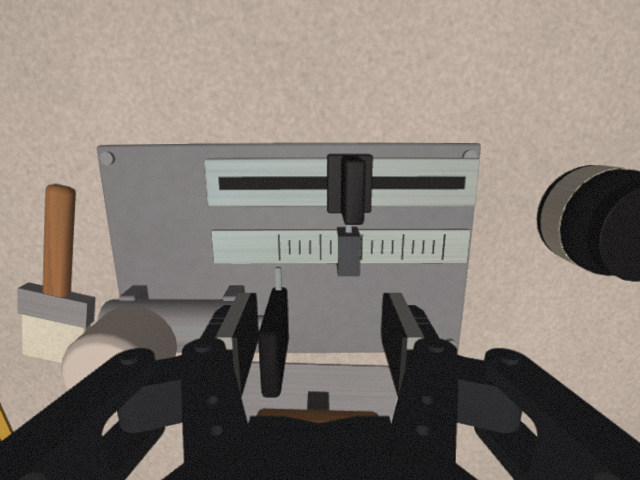

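Plunger pointer (278, 270) is on the zero line (279, 245). The index pointer (348, 229) sits at the clip (348, 250), and the gripper is clear of everything.

```bash
python3 -c "
from rig import manip
manip.sign_off()"
```

```text
the job is handed in; nothing more can be done
```

The dry test stroke is done and the job is handed in, at about 19 s of the 56 s allowed. I have no verdict back.

- **Index:** I pinched the fin and slid it from about 138 mm to about 66 mm on the scale, level with the clip. The near check from straight above showed index and clip in line to within about 1 mm.
- **Plunger pull:** Spring load left the first hold about 2 mm short by the pointers, which is inside the 7 mm limit. I held it for just over 1 s, then moved it out about 2 mm and held another second.
- **Return:** I eased it home at 40 mm/s. It pressed on its stop with about 5 N before I let go.
- **Last picture:** The plunger pointer was on the zero line and the index was at the clip. The gripper was clear, with contact force under 1 N.
- **Clip, tub, trowel and brush:** The clip measured 26.0 mm before and 26.5 mm after, which is within my measuring error. I saw no contact with the tub, trowel or brush, but I did not measure their positions afterwards.

In the last check, the automatic fin measurement picked up the wrong edges (it gave a width of 23 mm). For the index I therefore relied on the pointers and the earlier view from straight above.

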